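Clear a tensioner test stand and hold the tensioner past its click

ROBOT

A 7-joint arm with a two-finger parallel gripper is mounted at the origin on the work surface. World frame = base frame: x ahead of the robot, y to its left, z up, the work surface at z = 0. Lengths are in mm, angles in rad, forces in N, time in s.
With the tool pointing down it reaches from about 400 to 875 mm from the base axis. Payload 4.4 kg.
Tool frame: the origin (TCP) lies midway between the tips of the shut fingers; the grasp point (between the pads) lies ctrl.grip_depth behind it (ctrl.grip_depth is the distance from the TCP to the grasp point, in mm); z points along the fingers, y is the line along which they close (so a half turn about z gives the same grasp; the last joint's range is limited). The gripper opens to 85 mm and grips with 20 to 120 N. Pads are 22 mm wide; open, the fingers measure 114 mm over their backs; the gripper's body (76 mm by 85 mm) begins 54 mm behind the grasp point. The pads swing forward as they close: fully open they stand 13 mm farther back than shut.
Start: joints at [-1.407, 0.628, 0.038, 1.517, -0.027, 0.996, -0.02], TCP at [148.033, 632.933, 231.313] pointing down, gripper open.
Joint ranges: [-3.06, 3.06], [-0.37, 2.12], [-1.25, 1.32], [0.18, 2.47], [-1.1, 4.24], [0.23, 1.98], [-2.94, 2.94]. Speed limits (rad/s): [2.57, 2.57, 3.14, 3.14, 3.14, 3.14, 3.14].

INTERFACE

Orientations are given as [roll, pitch, yaw] about the fixed x, y, z axes, in that order (R = Rz(yaw) Ry(pitch) Rx(roll)).
In Python, from cell import ctrl gives the robot as it stands.
- The arm moves only by the tool carry_out, never from a script. Its argument "deltas" is one flat list of numbers, 7 for each row, row after row: the turn, a rotation vector about the tool's x, y, z in degrees, then the shift along the tool's x, y, z in m, then the closure, from -1 (fully open) to 1 (shut). In form: [wx, wy, wz, dx, dy, dz, claw, wx, wy, wz, dx, dy, dz, claw, ...]. A call has 1 to 12 rows; each row shifts and turns the commanded pose from where the row before left it, along the tool's axes as they then stand; what a row does not reach is not made up. A row lasts 1/8 s, in which the tool goes at most 62.5 mm and 10.7 degrees, less where a joint would pass 70% of its speed; a pose out of reach is approached as far as the arm can. A call with a gripper value outside its range is refused whole. The fingers move at their own pace and stop on an object; the grip force is fixed at half the most. Time passes only in rows, so rows that do not move let the fingers close. It gives the time, the measured TCP pose, the force, the opening and the grip force at its end, in the units of the state.
- ctrl.read_state(): the state, without advancing time (a new reading comes with each control period).
- ctrl.get_image(name): name is "scene" or "top" or "wrist"; returns the picture (420x560x3 uint8, red, green, blue); there is no depth.
- ctrl.calibration(name): a dict with "mtx" (3x3 intrinsics, pixels), "R" (3x3) and "t" (3): a world point X has camera coordinates R X + t. Camera axes: x right, y down, z forward; pixel columns grow to the right and rows downward; lengths in mm; the calibration is good to about 2 mm. A picture is of the moment at which its call begins: read the wrist's pose just before it. calibration takes no time and is no camera call; for the wrist camera it gives the pose at the moment of the call.
- ctrl.finish_job(): hands the job in; it is judged then, once.
The state is a dict: "clock": time; "qpos": joint angles; "qd": joint speeds; "tau": joint torques, N m; "eef_pos": TCP position; "tool_rot": TCP orientation; "force": force on the tool from outside, world axes, zero at the start; "torque": the same for the moment, N m; "width": finger opening in mm; "gripper_force": force on a finger pad.
Only numpy, scipy, OpenCV 4.12 (cv2) and the standard library are available. Lean on these libraries where they do the work, as an engineer would, in place of code of your own. Each camera call takes 0.05 s, during which the arm holds its last target. There are 200 camera calls.

TASK

Pick up the wooden scraper block and use it, not the fingers, to wipe the three loose steel chips right off the tensioner stand's plate onto the bench. Only when the plate is clear, with the scraper still in hand, push the sprung tensioner arm back with the block until it has gone fully past its ratchet click, and finish while holding it pressed there: the scraper stays gripped and keeps the spring load off the pawl. Keep the fingers off the tensioner, and leave the other things on the bench where they are.

Things in the scene. Friction and masses are not known exactly. Their poses are not given: they have to be found in the camera images.
- stand: fixed tensioner stand: bare aluminium plate 270 (x) x 300 (y) x 12 mm on the bench, no rim. Origin at the centre of its underside; x points away from the robot, y to its left (turned by the stand's yaw); plate top at z = 12 mm. In stand coordinates the pivot is at x 55, y 0 mm; the chips' origins lie within x -110 to -45, y -110 to -10, the side to which the tensioner will be pushed
- pivot (a point): point on the tensioner's vertical pivot axis at the plate's top face; a hub of 66 mm dia. and a post 40 mm high stand round it. Beyond it from the robot (stand x 89 to 165 mm, y -20 to 20) are the pawl and its guide, 39 mm high over the plate
- end_stop (a point): top of the end-stop pin (12 mm dia., 30 mm high over the plate) at stand x 5, y -31 mm
- rest_stop (a point): top of the rest-stop pin (same size) at stand x 32, y 49 mm
- roller (a point): centre of the top face of the black rubber roller on the tensioner's free end: 36 mm dia., from 4 to 31 mm above the plate, 130 mm from the pivot axis. The steel arm between them is 20 mm wide, 10 to 26 mm above the plate
- tensioner (a joint): angle q of the sprung arm, rad: 0 at rest, 1.0 at the end stop, grows as the roller goes to stand -y. From the pivot the arm points along (-cos(q-0.75), -sin(q-0.75)) in stand axes: roller at x -40, y +89 mm at rest. Spring at the roller: 3 N at 0, 8 N at 0.85, up to 16 N as the pawl climbs its tooth (0.2 to 0.72). It clicks at 0.73, where the pawl can hold it; held past it is over 0.80
- pawl (a joint): slide of the sprung pawl at the far side of the hub, m: 0 when home (at the start and again after the click), up to about 0.010 as it rides over the tooth
- scraper: loose wooden scraper block with a steel-shod lower edge, like an upside-down T: bar 120 (its x) x 26 (y) x 35 mm high, on its middle an upright grip 40 (x) x 26 (y) from 35 to 85 mm above the underside; 0.11 to 0.22 kg. It stands on its bar on the bench; origin at the centre of the underside. Gripped across the 26 mm above the bar, the bar stays free to push
- chip_a: loose dark steel chip, a broken piece of retainer ring: a shallow bent bar 26 long x 13 wide x 8 high mm, 14 g, lying on the stand's plate at the start; origin at the centre of its underside
- chip_b: loose dark steel chip, a broken piece of retainer ring: a shallow bent bar 26 long x 13 wide x 8 high mm, 14 g, lying on the stand's plate at the start; origin at the centre of its underside
- chip_c: loose dark steel chip, a broken piece of retainer ring: a shallow bent bar 26 long x 13 wide x 8 high mm, 14 g, lying on the stand's plate at the start; origin at the centre of its underside
- spare_idler: bystander: loose black grooved roller, 54 mm dia., 36 mm high; origin under its centre
- grease_tin: bystander: round tin, 68 mm dia., 62 mm high; origin under its centre
- wrench: bystander: steel wrench 180 mm long, lying; origin at its middle
- seal_ring: bystander: black rubber ring, 90 mm outer dia., 14 mm high; origin under its centre
- parts_cup: bystander: plastic cup, 80 mm dia., 70 mm high; origin under its centre
- carton: bystander: small white carton 70 x 110 x 50 mm high; origin under its centre
- spray_can: bystander: can, 54 mm dia., 150 mm high; origin under its centre
Things that resemble listed ones, but are neither listed nor needed, are in the scene too. What is meant by the scraper is not green, and is the larger of those in its own colour.

How it is judged:
By the outcome, as a careful person would: the job done as asked, in the order asked, and still so for the second after the job is handed in, while the arm keeps its last pose, push and grip.
It also fails if it takes over 53 s, if anything falls off the work surface, if the arm or the gripper's body presses on something with over 40 N, if the wrist force passes 120 N, or if a joint passes its speed limit or range.

## Working session

There is one attempt and no reset: what is moved stays moved. The work goes in short steps, Python scripts to look and compute and a tool call to move; the robot and the scene stay as the last step left them, time stands still between calls to the robot, and variables do not carry over. Pictures are saved under pics/ and viewed, at most 10 in all, crops included, and the job is handed in when it is done.

Besides the shell and the picture viewer there is one more tool, called after ">>>" by a JSON object that holds its "api" and its "payload", one argument or row to a line. carry_out: Moves the arm, as the interface text tells. Its arguments: {"type":"object","properties":{"deltas":{"type":"array"}},"required":["deltas"]}

```bash
mkdir -p pics; ls
python3 - <<'E'
from cell import ctrl
import cv2,numpy as np
s=ctrl.read_state();print(s,ctrl.grip_depth)
for n in("scene","top"):
    im=ctrl.get_image(n);cv2.imwrite(f"pics/{n}0.png",im[:,:,::-1])
    c=ctrl.calibration(n);print(n,c)
E
```

```text
pics
{'clock': 0.0, 'qpos': array([-1.40679066,  0.62935569,  0.03841677,  1.518377  , -0.02700168,
        0.99626211, -0.01996313]), 'qd': array([-0.00086525, -0.00030657, -0.00042431,  0.00091533, -0.00075215,
        0.00039509,  0.0005238 ]), 'tau': array([-5.01389786e-04, -5.63403547e+01,  1.22601572e+00, -1.93440610e+01,
        1.09608166e-02,  1.06366063e-02, -8.04830592e-06]), 'eef_pos': array([147.87841174, 632.31918287, 230.37953032]), 'tool_rot': array([-3.13970769e+00,  9.10300733e-06,  2.91184312e+00]), 'force': array([-0.67292615,  0.45543952, -0.01011706]), 'torque': array([-0.02023579,  0.02574717,  0.01654347]), 'gripper_force': 0.0, 'width': 85.42065486127865} 18.700000000000003
scene {'mtx': array([[417.43397007,   0.        , 280.8055237 ],
       [  0.        , 417.43397007, 204.52417172],
       [  0.        ,   0.        ,   1.        ]]), 'R': array([[-0.00234669,  0.9999203 ,  0.01240472],
       [ 0.81744494,  0.00906333, -0.57593544],
       [-0.57600197,  0.00878863, -0.81740106]]), 't': array([ -43.39094031, -418.23913654, 1476.26923653])}
top {'mtx': array([[391.63897923,   0.        , 283.5612995 ],
       [  0.        , 391.63897923, 207.11451947],
       [  0.        ,   0.        ,   1.        ]]), 'R': array([[ 0.12510813, -0.9921356 ,  0.00386108],
       [-0.96974779, -0.12310538, -0.21079444],
       [ 0.20961199,  0.02262782, -0.97752278]]), 't': array([-28.52893527, 541.70354279, 953.41576697])}
```

View pics/top0.png

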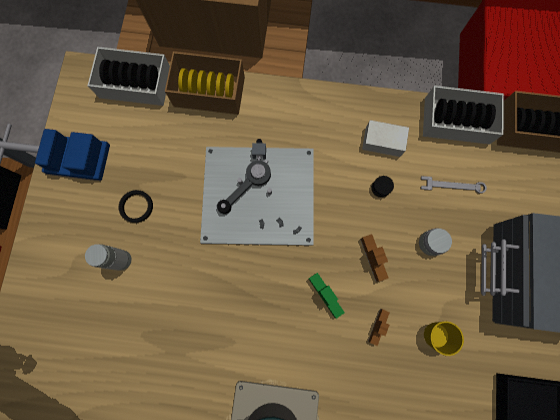

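View pics/scene0.png

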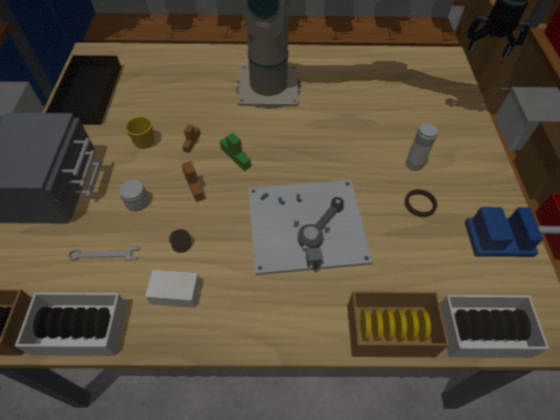

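In the top view there are three T-blocks: brown at (374,257), a smaller brown at (379,326) and green at (326,296). The scraper is not green and is the larger of the brown pair, so it should be the one at (374,257), which is (193,180) in the scene view. The chips are at about (262,223), (280,222) and (297,231) in the top view. I'll confirm with a crop and measure.

```bash
cat > h.py <<'E'
import cv2,numpy as np
from cell import ctrl
def ray(c,uv):
    d=np.linalg.solve(c["mtx"],[uv[0],uv[1],1.]); R=c["R"]
    return -R.T@c["t"], R.T@d/np.linalg.norm(d)
def onz(c,uv,z):
    o,d=ray(c,uv); return o+d*(z-o[2])/d[2]
def tri(c1,p1,c2,p2):
    o1,d1=ray(c1,p1);o2,d2=ray(c2,p2)
    k=np.linalg.lstsq(np.c_[d1,-d2],o2-o1,rcond=None)[0]
    a=o1+k[0]*d1;b=o2+k[1]*d2
    return (a+b)/2,np.linalg.norm(a-b)
def proj(c,X):
    p=c["mtx"]@(c["R"]@np.asarray(X,float)+c["t"]);return p[:2]/p[2]
E
python3 - <<'E'
from h import *
I={n:cv2.imread(f"pics/{n}0.png") for n in("top","scene")};C={n:ctrl.calibration(n) for n in I}
for n,box in(("top",(195,140,320,250)),("scene",(240,175,375,275))):
    x0,y0,x1,y1=box;im=I[n];hsv=cv2.cvtColor(im,cv2.COLOR_BGR2HSV)
    m=np.zeros(im.shape[:2],np.uint8);m[y0:y1,x0:x1]=((hsv[y0:y1,x0:x1,1]<60)&(hsv[y0:y1,x0:x1,2]>100))*255
    m=cv2.morphologyEx(m,cv2.MORPH_OPEN,np.ones((3,3)))
    ct=max(cv2.findContours(m,0,2)[0],key=cv2.contourArea)
    ap=cv2.approxPolyDP(cv2.convexHull(ct),6,True)[:,0];P=np.array([onz(C[n],p,12) for p in ap])
    print(n,ap.tolist(),P.round(0).tolist(),P.mean(0).round(1),np.linalg.norm(np.roll(P,-1,0)-P,axis=1).round())
    m=cv2.inRange(hsv,(3,110,30),(14,255,220))
    for ct in cv2.findContours(m,0,2)[0]:
        if cv2.contourArea(ct)>60 and (150<ct[:,0,0].mean()<450) and 110<ct[:,0,1].mean()<360: print("brown",cv2.contourArea(ct),cv2.minAreaRect(ct))
a=cv2.resize(I["top"][225:350,345:405],None,fx=4.5,fy=4.5,interpolation=2)
b=cv2.resize(I["scene"][115:205,170:250],None,fx=6,fy=6,interpolation=2)
o=np.zeros((565,760,3),np.uint8);o[:a.shape[0],:a.shape[1]]=a[:565];o[:b.shape[0],275:275+b.shape[1]]=b
cv2.imwrite("pics/crop1.png",o)
E
```

```text
top [[206, 152], [313, 149], [313, 244], [200, 242]] [[679.0, 275.0, 12.0], [726.0, -20.0, 12.0], [461.0, -49.0, 12.0], [429.0, 248.0, 12.0]] [574.  113.5  12. ] [298. 266. 299. 252.]
brown 301.0 ((380.3195495605469, 327.4690856933594), (13.425816535949707, 34.964561462402344), 21.037513732910156)
brown 492.0 ((376.3065490722656, 256.6542663574219), (46.067535400390625, 17.275325775146484), 69.86369323730469)
scene [[352, 183], [371, 261], [255, 272], [249, 188]] [[441.0, 251.0, 12.0], [694.0, 276.0, 12.0], [727.0, -20.0, 12.0], [463.0, -47.0, 12.0]] [581.2 115.1  12. ] [254. 298. 266. 299.]
```

View pics/crop1.png

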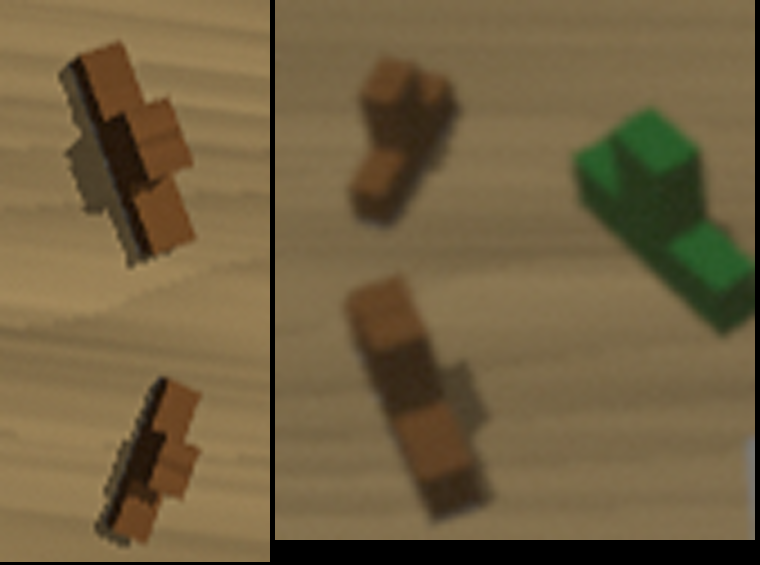

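The crop confirms it: the upper brown block (grip top around (381,256) in the top view, (188,167) in the scene view) is clearly larger than the lower brown one. I'll triangulate it and the stand features next.

Run:
```python
from h import *
ct,cs=ctrl.calibration("top"),ctrl.calibration("scene")
T=lambda x,y:(345-.5+x/4.5,225-.5+y/4.5); S=lambda x,y:(170-.5+(x-275)/6,115-.5+y/6)
print("grip top",tri(ct,T(162,140),cs,S(382,312)))
print("bar far end top",tri(ct,T(101,50),cs,S(447,472)))
for n,p in(("far l",(80,60)),("far r",(122,41)),("near r",(195,238)),("near l",(150,258))): print(n,onz(ct,T(*p),35).round())
print("hub/roller tri",tri(ct,(258,171),cs,(310.5,234)),tri(ct,(223.5,206.5),cs,(337.5,203)))
yaw=.107;c=np.array([578.5,115,0]);R=np.array([[np.cos(yaw),-np.sin(yaw),0],[np.sin(yaw),np.cos(yaw),0],[0,0,1]])
for p in([55,0,52],[-40,89,43],[5,-31,42],[32,49,42]): 
  X=c+R@p;print(p,X.round(),proj(ct,X).round(1),proj(cs,X).round(1))
for p in((262,223),(280,222),(297,231)): print("chip",(R.T@(onz(ct,p,16)-c)).round())
for p in((265,197),(281,201),(298,198)): print("chip s",(R.T@(onz(cs,p,16)-c)).round())
for n,p in(("seal",(136,206)),("can",(95,256)),("idler",(382,187)),("carton",(386,138)),("green",(326,296))): print(n,onz(ct,p,20).round())
```

```text
grip top (array([ 444.82347761, -213.02355778,   83.4477691 ]), np.float64(2.15097779943981))
bar far end top (array([ 498.30715118, -185.32200062,   32.9355657 ]), np.float64(0.6342775671805163))
far l [ 491. -173.   35.]
far r [ 505. -196.   35.]
near r [ 398. -246.   35.]
near l [ 383. -222.   35.]
hub/roller tri (array([633.59745046, 120.59022534,  42.87210464]), np.float64(0.8036187257372497)) (array([527.91660883, 199.02652673,  33.34757815]), np.float64(1.878170169834726))
[55, 0, 52] [633. 121.  52.] [257.5 170.1] [310.7 232. ]
[-40, 89, 43] [529. 199.  43.] [222.6 205.2] [337.7 201.4]
[5, -31, 42] [587.  85.  42.] [268.8 189.5] [296.1 218.9]
[32, 49, 42] [605. 167.  42.] [239.1 179.1] [327.6 225. ]
chip [-81. -14.  16.]
chip [-77. -62.  16.]
chip [-101. -108.   16.]
chip s [ -93. -106.   16.]
chip s [-75. -62.  16.]
chip s [-81. -14.  16.]
seal [502. 433.  20.]
can [358. 512.  20.]
idler [ 638. -217.   20.]
carton [ 781. -218.   20.]
green [332. -96.  20.]
```

Heights fit the text (83 against 85 mm for the grip top, 33 against 35 mm for the bar top). The bar comes out 118 mm long, and the hub and roller agree with the stand pose, centre (578.5,115) and yaw 0.107. I'll move now, arcing round the short-reach zone.

>>> {"api": "carry_out", "payload": {
  "deltas": [0,0,0,-0.043,-0.029,0,-1,0,0,0,-0.043,-0.029,0,-1,0,0,0,-0.043,-0.029,0,-1,0,0,0,-0.043,-0.029,0,-1,0,0,0,-0.043,-0.029,0,-1,0,0,0,-0.043,-0.029,0,-1,0,0,0,-0.043,-0.029,0,-1,0,0,0,-0.043,-0.029,0,-1,0,0,0,-0.043,-0.029,0,-1,0,0,0,-0.043,-0.029,0,-1]
}}

```text
clock: 1.35
eef_pos: [501.5, 251.2, 231.0]
tool_rot: [-3.141, -0.0, 2.912]
force: [0.6, 0.5, -0.2]
width: 85.3
gripper_force: 0.0
```

>>> {"api": "carry_out", "payload": {
  "deltas": [0,0,0,-0.0063,-0.0578,0,-1,0,0,0,-0.0063,-0.0578,0,-1,0,0,0,-0.0063,-0.0578,0,-1,0,0,0,-0.0063,-0.0578,0,-1,0,0,0,-0.0063,-0.0578,0,-1,0,0,0,-0.0063,-0.0578,0,-1,0,0,0,-0.0063,-0.0578,0,-1,0,0,0,-0.0063,-0.0578,0,-1,0,0,-9.5,0,0,0,-1,0,0,-9.5,0,0,0,-1,0,0,-9.5,0,0,0,-1,0,0,-9.5,0,0,0,-1]
}}

```text
clock: 2.85
eef_pos: [444.1, -209.1, 231.0]
tool_rot: [3.141, -0.001, -2.703]
force: [0.1, 0.3, 0.8]
width: 85.2
gripper_force: 0.0
```

Run:
```python
from h import *
s=ctrl.read_state();print(s["clock"],s["eef_pos"],s["tool_rot"],s["qpos"].round(2))
c=ctrl.calibration("wrist");im=ctrl.get_image("wrist");cv2.imwrite("pics/w1.png",im[:,:,::-1]);np.savez("w1.npz",**c)
print(proj(c,[444.5,-211,85]),-c["R"].T@c["t"])
```

```text
2.85 [ 444.07665221 -209.05929364  231.00883726] [ 3.14095584e+00 -5.31286562e-04 -2.70287549e+00] [ 0.43  0.4  -0.07  1.95  0.04  0.79  2.35]
[281.56788106 193.73011217] [ 370.81909314 -243.12964358  373.40815536]
```

View pics/w1.png

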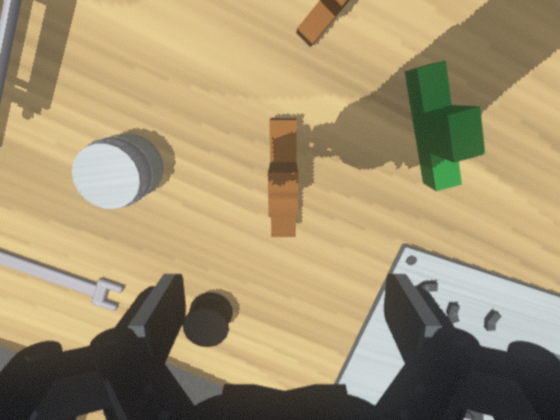

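The wrist view shows the block upright, well aligned, with its grip top around (283,197). Its bar ends are at about (283,118) and (283,236), the green block is at (445,125), and the chips are at (430,286), (453,312) and (492,320).

Run:
```python
from h import *
c=dict(np.load("w1.npz"));ct=ctrl.calibration("top")
im=cv2.imread("pics/w1.png");m=cv2.inRange(cv2.cvtColor(im,cv2.COLOR_BGR2HSV),(3,110,30),(14,255,255))
for r in(121,135,150,190,205,225,232):
    w=np.where(m[r,250:320])[0]+250;z=85 if 185<=r<=213 else 35
    a,b=onz(c,(w[0],r),z),onz(c,(w[-1],r),z);print(r,w[0],w[-1],((a+b)/2).round(1),np.linalg.norm(a-b).round(1))
w=np.where(m[:,283])[0];w=w[(w>100)&(w<260)];print(w[0],w[-1],onz(c,(283,w[0]),35).round(1),onz(c,(283,w[-1]),35).round(1))
print("grip top tri wrist/top",tri(c,(283.5,197),ct,(380.5,255.6)))
for n,p in(("a",(430,286)),("b",(453,312)),("c",(492,320)),("plate corner",(404,245)),("hole",(411,260))):
    X=onz(c,p,14);y=.107;R=np.array([[np.cos(y),np.sin(y)],[-np.sin(y),np.cos(y)]]);print(n,X.round(),(R@(X[:2]-[578.5,115])).round())
```

```text
121 285 290 [ 390.  -230.6   35. ] 4.7
135 274 279 [ 406.3 -234.6   35. ] 4.8
150 277 294 [ 415.6 -220.6   35. ] 16.6
190 270 295 [ 441.1 -211.7   85. ] 21.5
205 270 295 [ 453.4 -206.    85. ] 21.8
225 272 294 [ 487.3 -189.8   35. ] 23.0
232 276 293 [ 493.8 -185.    35. ] 17.9
131 235 [ 400.2 -230.5   35. ] [ 497.5 -185.    35. ]
grip top tri wrist/top (array([ 443.65232059, -209.33669588,   94.74665663]), np.float64(0.5080769900113669))
a [491.   3.  14.] [ -99. -102.]
b [509.  47.  14.] [-76. -60.]
c [499.  97.  14.] [-81. -10.]
plate corner [458. -52.  14.] [-137. -154.]
hole [471. -35.  14.] [-123. -138.]
```

>>> {"api": "carry_out", "payload": {
  "deltas": [0,0,0,0,0,0.045,-1,0,0,0,0,0,0.045,-1,0,0,0,0,0,0.045,-1,0,0,0,0,0,0.04,-1,0,0,0,0,0,0.02,-1,0,0,0,0,0,0,-1,0,0,0,0,0,0,1,0,0,0,0,0,0,1,0,0,0,0,0,0,1,0,0,0,0,0,0,1,0,0,0,0,0,0,1,0,0,0,0,0,0,1]
}}

```text
clock: 4.4
eef_pos: [444.9, -209.3, 37.1]
tool_rot: [-3.141, 0.001, -2.709]
force: [-0.3, 0.2, 5.9]
width: 25.3
gripper_force: 59.6
```

>>> {"api": "carry_out", "payload": {
  "deltas": [0,0,0,0,0,-0.045,1,0,0,9.35,0,0,-0.045,1,0,0,9.35,0,0,0,1,0,0,0,0,0,0,1,0,0,0,-0.0109,0.0485,0,1,0,0,0,-0.0109,0.0485,0,1,0,0,0,-0.0109,0.0485,0,1,0,0,0,-0.0109,0.0485,0,1,0,0,0,-0.0109,0.0485,0,1,0,0,0,-0.0109,0.0485,0,1,0,0,0,-0.0109,0.0485,0,1,0,0,0,0,0,0,1]
}}

```text
clock: 5.9
eef_pos: [483.4, 141.9, 125.3]
tool_rot: [3.139, -0.001, -3.023]
force: [0.5, -0.5, -0.7]
width: 25.4
gripper_force: 59.8
```

Run:
```python
from h import *
s=ctrl.read_state();print(s["clock"],s["eef_pos"],s["tool_rot"],s["force"],s["qpos"].round(2))
o=np.zeros((440,800,3),np.uint8)
a=ctrl.get_image("top")[130:260,180:330,::-1];b=ctrl.get_image("scene")[145:285,225:385,::-1]
a=cv2.resize(a,None,fx=2.6,fy=2.6,interpolation=2);b=cv2.resize(b,None,fx=2.5,fy=2.5,interpolation=2)
o[:a.shape[0],:a.shape[1]]=a;o[:b.shape[0],400:400+b.shape[1]]=b;cv2.imwrite("pics/c2.png",o)
```

```text
5.9 [483.41972957 141.90532494 125.3470873 ] [ 3.13929907e+00 -7.33526772e-04 -3.02306559e+00] [ 0.49718561 -0.46021305 -0.73675076] [-0.42  0.59  0.11  2.02 -0.13  0.54  1.47]
```

View pics/c2.png

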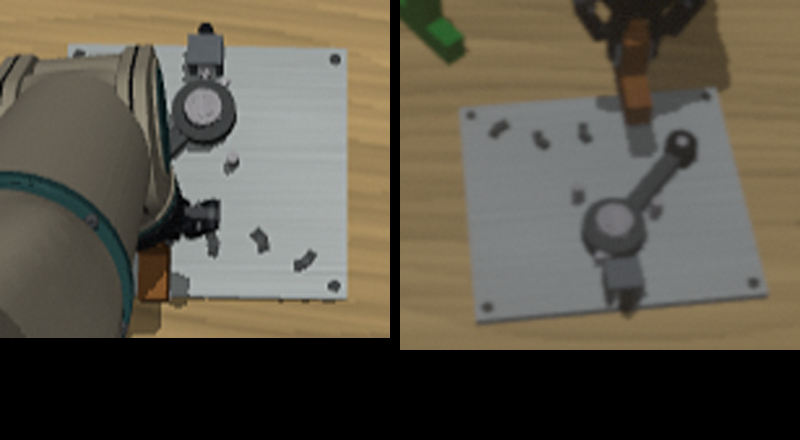

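Scraper held straight, with the chips at crop (212,243), (260,240), (305,260) and the roller clear on the left. I'll lower onto the plate.

>>> {"api": "carry_out", "payload": {
  "deltas": [0,0,0,0,0,0.04,1,0,0,0,0,0,0.025,1,0,0,0,0,0,0.009,1,0,0,0,0,0,0,1]
}}

```text
clock: 6.5
eef_pos: [483.7, 135.4, 52.0]
tool_rot: [-3.141, -0.001, -3.036]
force: [0.5, 0.4, -0.8]
width: 25.5
gripper_force: 59.7
```

>>> {"api": "carry_out", "payload": {
  "deltas": [0,0,0,0,0,0.0015,1,0,0,0,0,-0.018,0,1,0,0,0,0,-0.018,0,1,0,0,0,0,-0.018,0,1,0,0,0,0,-0.018,0,1,0,0,0,0,-0.02,0,1,0,0,0,0,-0.02,0,1,0,0,0,0,-0.02,0,1,0,0,0,0,-0.02,0,1,0,0,0,0,-0.02,0,1,0,0,0,0,-0.02,0,1,0,0,0,0,-0.02,0,1]
}}

```text
clock: 8.0
eef_pos: [507.5, -74.1, 52.2]
tool_rot: [3.141, 0.002, -3.034]
force: [-0.0, -0.6, -1.0]
width: 25.1
gripper_force: 59.7
```

>>> {"api": "carry_out", "payload": {
  "deltas": [0,0,0,0,-0.016,0,1,0,0,0,0,0,0,1,0,0,0,0,0,-0.04,1,0,0,0,0,0,-0.04,1]
}}

```text
clock: 8.5
eef_pos: [507.8, -88.9, 131.3]
tool_rot: [3.141, -0.002, -3.033]
force: [0.4, -1.0, -0.9]
width: 25.7
gripper_force: 59.5
```

Run:
```python
from h import *
s=ctrl.read_state();print(s["clock"],s["eef_pos"],s["tool_rot"],s["force"],s["width"])
o=np.zeros((480,800,3),np.uint8)
a=ctrl.get_image("top")[130:280,190:345,::-1];b=ctrl.get_image("scene")[145:285,225:385,::-1]
a=cv2.resize(a,None,fx=2.55,fy=2.55,interpolation=2);b=cv2.resize(b,None,fx=2.5,fy=2.5,interpolation=2)
o[:a.shape[0],:a.shape[1]]=a;o[:b.shape[0],400:400+b.shape[1]]=b;cv2.imwrite("pics/c3.png",o)
```

```text
8.5 [507.7521696  -88.89988049 131.31419581] [ 3.14052093e+00 -1.65682054e-03 -3.03329443e+00] [ 0.37600313 -1.04764649 -0.91771001] 25.733925326618696
```

View pics/c3.png

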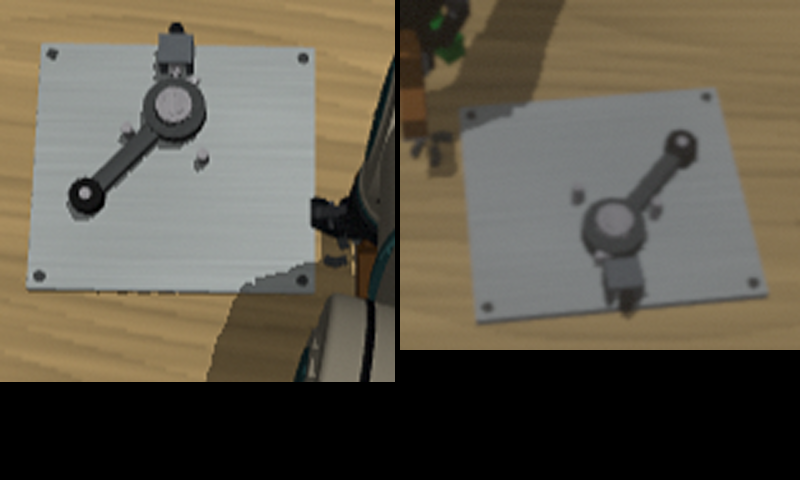

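The plate looks clear: only the hub, pins and corner holes remain on it. Chips are on the bench at the right, at scene crop (418,147) and (435,145). I'll move to the roller's far side and count all three.

>>> {"api": "carry_out", "payload": {
  "deltas": [0,0,0,-0.0017,0.0478,0,1,0,0,0,-0.0017,0.0478,0,1,0,0,0,-0.0017,0.0478,0,1,0,0,0,-0.0017,0.0478,0,1,0,0,0,-0.0017,0.0478,0,1,0,0,0,-0.0017,0.0478,0,1,0,0,0,-0.0017,0.0478,0,1,0,0,0,0,0,0,1,0,0,0,0,0,0,1]
}}

```text
clock: 9.72
eef_pos: [483.4, 243.6, 130.0]
tool_rot: [-3.141, -0.002, -3.033]
force: [0.1, -0.4, -0.9]
width: 25.4
gripper_force: 59.9
```

Run:
```python
from h import *
s=ctrl.read_state();print(s["clock"],s["eef_pos"],s["tool_rot"],s["force"],s["width"])
o=np.zeros((480,800,3),np.uint8)
a=ctrl.get_image("top")[130:280,190:345,::-1];b=ctrl.get_image("scene")[145:285,225:385,::-1]
a=cv2.resize(a,None,fx=2.55,fy=2.55,interpolation=2);b=cv2.resize(b,None,fx=2.5,fy=2.5,interpolation=2)
o[:a.shape[0],:a.shape[1]]=a;o[:b.shape[0],400:400+b.shape[1]]=b;cv2.imwrite("pics/c4.png",o)
```

```text
9.725 [483.42312432 243.64850396 129.99872173] [-3.14050842e+00 -1.73124269e-03 -3.03338434e+00] [ 0.08690593 -0.37528731 -0.92710192] 25.362746580879353
```

View pics/c4.png

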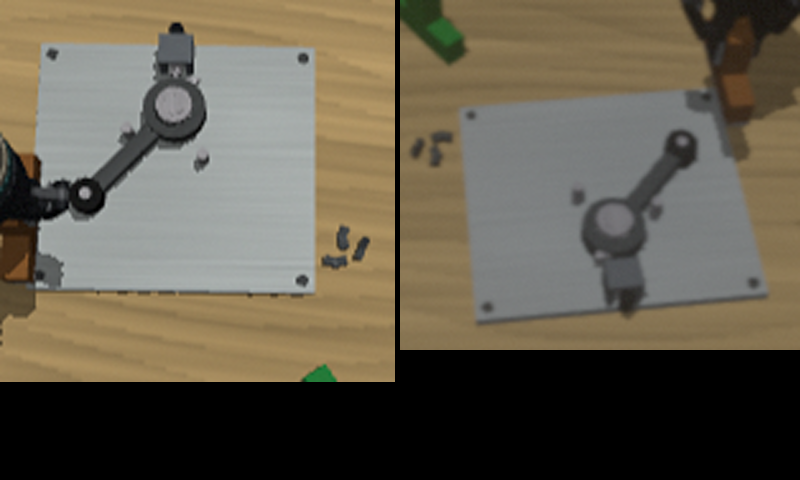

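All three chips lie on the bench, at top crop (343,237), (361,248) and (334,262), and the plate is clear. Now I'll lower beside the roller and push.

>>> {"api": "carry_out", "payload": {
  "deltas": [0,0,0,0,0,0.04,1,0,0,0,0,0,0.03,1,0,0,0,0,0,0.008,1,0,0,0,0,0,0,1,0,0,0,0,-0.012,0,1,0,0,0,0,-0.012,0,1,0,0,0,0,-0.012,0,1,0,0,0,0,-0.012,0,1,0,0,0,0,-0.012,0,1,0,0,0,0,-0.012,0,1]
}}

```text
clock: 11.08
eef_pos: [485.3, 178.1, 52.8]
tool_rot: [3.134, -0.01, -3.028]
force: [-12.4, 16.8, -0.2]
width: 25.2
gripper_force: 60.3
```

>>> {"api": "carry_out", "payload": {
  "deltas": [0,0,0,0,-0.008,0,1,0,0,0,0,-0.008,0,1,0,0,0,0,-0.008,0,1,0,0,0,0,-0.008,0,1,0,0,0,0,-0.008,0,1,0,0,0,0,-0.008,0,1,0,0,0,0,0,0,1]
}}

```text
clock: 11.95
eef_pos: [494.3, 125.7, 53.2]
tool_rot: [3.139, -0.005, -3.034]
force: [-6.0, 7.3, -1.1]
width: 25.3
gripper_force: 60.7
```

Run:
```python
from h import *
s=ctrl.read_state();print(s["clock"],s["eef_pos"],s["tool_rot"],s["force"],s["torque"],s["width"])
o=np.zeros((480,800,3),np.uint8)
a=ctrl.get_image("top")[130:280,190:345,::-1];b=ctrl.get_image("scene")[145:285,225:385,::-1]
a=cv2.resize(a,None,fx=2.55,fy=2.55,interpolation=2);b=cv2.resize(b,None,fx=2.5,fy=2.5,interpolation=2)
o[:a.shape[0],:a.shape[1]]=a;o[:b.shape[0],400:400+b.shape[1]]=b;cv2.imwrite("pics/c5.png",o)
```

```text
11.95 [494.2758416  125.726008    53.16116632] [ 3.13900763 -0.00461521 -3.03371226] [-5.95203565  7.27333593 -1.09195485] [ 1.78464205  1.35444303 -0.00436669] 25.29184941104476
```

View pics/c5.png

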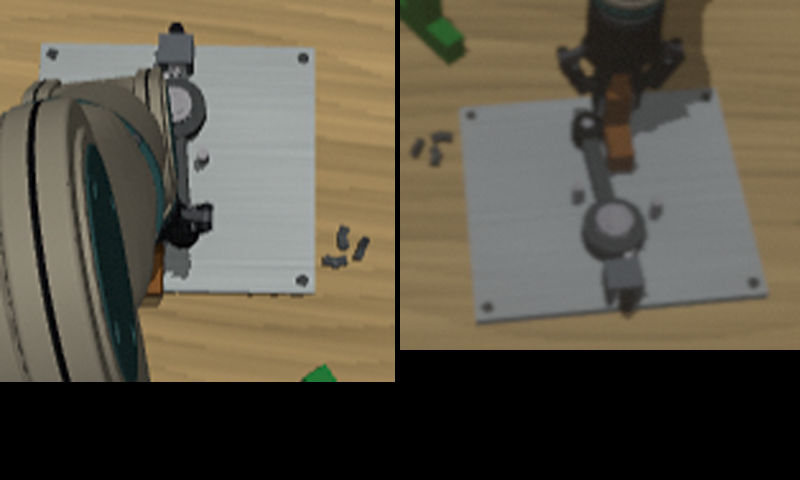

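The force fell from 17 to 7 N, so the click has passed. The roller is at scene crop (587,129), giving q ≈ 0.83. I'll press a little further for margin and check the angle from the image.

>>> {"api": "carry_out", "payload": {
  "deltas": [0,0,0,0,-0.004,0,1,0,0,0,0,-0.005,0,1,0,0,0,0,0,0,1,0,0,0,0,0,0,1,0,0,0,0,0,0,1,0,0,0,0,0,0,1]
}}

```text
clock: 12.8
eef_pos: [495.0, 117.7, 53.2]
tool_rot: [3.138, -0.005, -3.032]
force: [-6.2, 7.2, -1.3]
width: 25.6
gripper_force: 60.7
```

Run:
```python
from h import *
s=ctrl.read_state();print(s["clock"],s["eef_pos"],s["tool_rot"],s["force"],s["width"],s["qd"].round(3))
cs=ctrl.calibration("scene");im=ctrl.get_image("scene")
h=np.array([633.5,120.7]);e=s["eef_pos"][:2];n=np.array([-.1088,.994])
y=n@(e-h);print("bar y",y,"q from bar",.75-np.arcsin((y-31)/130))
g=cv2.cvtColor(im,cv2.COLOR_RGB2GRAY);m=np.zeros_like(g);m[185:215,285:312]=(g[185:215,285:312]<55)*255
cs_=max(cv2.findContours(m,0,2)[0],key=cv2.contourArea);(u,v),r=cv2.minEnclosingCircle(cs_);print(u,v,r)
for q in(.75,.8,.85,.9,1.):
    a=q-.75+.109;X=[h[0]-130*np.cos(a),h[1]-130*np.sin(a),43];print(q,proj(cs,X).round(1))
b=cv2.resize(im[170:240,270:350,::-1],None,fx=7,fy=7,interpolation=2);cv2.imwrite("pics/c6.png",b)
```

```text
12.8 [494.96857689 117.73152595  53.1604159 ] [ 3.13847977 -0.00488694 -3.03233891] [-6.22846009  7.19711903 -1.25270298] 25.589039226597716 [ 0.001  0.    -0.     0.001 -0.001  0.001  0.   ]
bar y 12.121555625841136 q from bar 0.8957341160511967
301.97222900390625 194.02777099609375 12.767295837402344
0.75 [303.5 193.7]
0.8 [301.1 193.9]
0.85 [298.8 194.3]
0.9 [296.5 194.7]
1.0 [292.1 195.8]
```

View pics/c6.png

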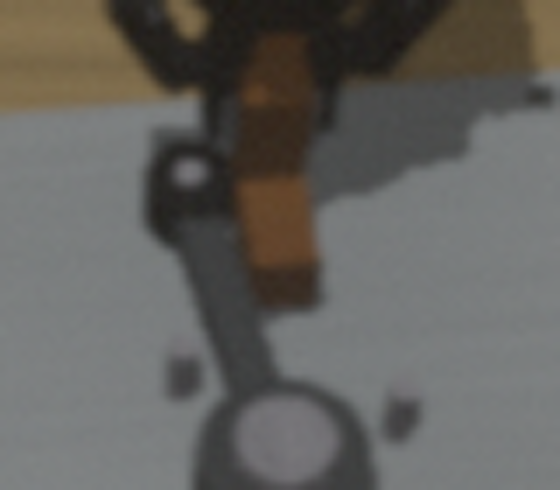

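The roller's top centre is at crop (190,172), scene pixel (297.1,194.6), which gives q ≈ 0.89. The bar position gives 0.896. That's well past 0.80, short of the end stop, and steady at about 9.5 N with the grip holding, so I'm handing in.

```bash
python3 -c "
from cell import ctrl
print(ctrl.finish_job())"
```

```text
the job is handed in; nothing more can be done
None
```

I handed the job in at about 13 s: all three chips were wiped off the plate onto the bench, and the scraper, still gripped, is holding the tensioner at q ≈ 0.89, past its click.

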